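# Line up the barware and ready the telescoping brush

### The job

Get the barware ready for scrubbing: stand the loose steel jigger upright on the board as the last of a straight row of three, beside the brass jigger on the side away from the steel cup, on the middle line of the board's length and with the same gap of about two fingers' width (35 mm), leaving everything else where it is. Then pinch both buttons of the telescoping bottle brush and pull its handle up past the first stop to the second, let the buttons spring out so that it locks at full length, and lift the brush out of its holder. Finish holding it in the gripper, upright, locked at full length, its head still and poised a few centimetres above the middle of the steel cup's mouth, not touching the cup.

Things in the scene. Friction and masses are not known exactly. Their poses are not given: they have to be found in the camera images.
- board: walnut board lying on the worktop, fixed, 160 (x) x 250 (y) x 18 mm; origin: centre of its underside, so its top is 18 mm above the origin. Its own y axis runs along its length; the row stands on that middle line (board x = 0).
- steel_cup: polished steel cup, 47 mm wide at the mouth, 82 mm tall, loose, 0.12 kg, standing open side up on the board's middle line near the board's left-hand (+y) end, about 80 mm from the board's centre; origin: centre of its underside, z up. It is the first of the row and stays where it is; its origin is 18 mm above the worktop.
- jigger_steel: double-ended steel jigger (two cones joined at a waist), 43 mm wide at both ends, 95 mm tall, 0.09 kg, loose, standing on the worktop to the right of the board; origin: centre of its lower end, z up. To the fingers it is a plain 42 mm cylinder: grip it by its upper end, 60 to 85 mm above its origin.
- jigger_brass: the same jigger in brass, loose, standing on the board's middle line near the board's centre, about 79 mm from the cup: the middle of the row. Stays where it is.
- holder: white ceramic brush holder, fixed to the worktop to the left of the board: cup 47 mm wide, 42 mm tall, on a foot 80 mm wide; bore 35 mm; origin: centre of its underside; inner floor 6 mm up.
- brush: telescoping bottle brush, loose, standing head down in the holder; origin: centre of the head's lower end, z up along the brush. Bristle head 30 mm wide, 49 mm tall, on an 11 mm steel rod with three grooves. Head and rod (about 0.28 kg) stay down by their weight while the handle slides up (the slide rubs with 1.1 N). The x axis points to button_a.
- brush_grip (a point): point on the axis of the black flat-sided handle at the buttons' middle height, 30 mm below the handle's top; 130 mm above the brush's origin collapsed, 190 mm at the second stop; axes as the brush. Buttons sit on the two x faces (26 mm apart; 34 mm over the buttons); the y faces are plain (24 mm apart). Handle 102 mm long, 0.08 kg; let go, it stays where it was slid to.
- brush_handle (a joint): how far the handle has been pulled out, m: 0 collapsed, 0.030 first stop, 0.060 second stop, which is also the end of travel. At each of the three places it locks while either button is out; the lock has up to 1 mm of play.
- button_a (a joint): spring button on the handle's +x face (15 x 22 mm, stands 4 mm proud, pressed towards the axis): 0 out, 0.004 pressed flush; starts with 3 N, flush with 7 N. Unlocks once pressed more than about 2 mm; if let go between stops it rests at about 0.0015 and springs fully out at the next stop.
- button_b (a joint): the same on the -x face. Both must be pressed together to free the handle; closing the fingers along the brush's x axis at the height of brush_grip with 15 N or more presses both flush.
- lemon: lemon, 78 x 55 x 56 mm, loose bystander; origin under its middle.
- olive_jar: jar of olives, 62 mm wide, 86 mm tall, loose bystander; origin: centre of its underside.
- muddler: turned wooden muddler, 202 mm long (y), 32 mm thick, lying, loose bystander; origin under its middle.

How it is judged:
On the way, in this order (a step that is already met when the one before it is completed fails the run):
1. the steel jigger stands, let go, in the row on the board (horizontal distance between steel_cup and jigger_brass between 0.062 and 0.098 m and horizontal distance between jigger_brass and jigger_steel between 0.062 and 0.098 m and horizontal distance between steel_cup and jigger_steel between 0.13 and 0.19 m and x of jigger_steel in the frame of board between -0.016 and 0.016 m and z of jigger_steel in the frame of board between 0.012 and 0.026 m and angle between each of jigger_steel, jigger_brass, steel_cup's own z axis and vertical below 0.12 rad and x of jigger_brass in the frame of board between -0.016 and 0.016 m and z of jigger_brass in the frame of board between 0.012 and 0.026 m and x of steel_cup in the frame of board between -0.016 and 0.016 m and z of steel_cup in the frame of board between 0.012 and 0.026 m and linear speed of each of jigger_steel, jigger_brass below 0.03 m/s and contact force between the fingers and jigger_steel below 0.1 N and contact force between the fingers and jigger_brass below 0.1 N), for 0.2 s.
2. both buttons are pressed in and the handle comes up off its first place (value of joint each of button_a, button_b above 0.002 m and value of joint brush_handle above 0.005 m).
3. the handle is at the second stop with both buttons sprung out (value of joint brush_handle above 0.0575 m and value of joint each of button_a, button_b below 0.001 m), for 0.2 s.
At the end, for the whole second after the job is handed in: Brush gripped, still, within 0.15 rad of upright, out over 57.5 mm, buttons out (< 1 mm), head 5 to 70 mm above the cup rim and within 22 mm of its axis; jigger released; cup and jiggers upright on the board, within 16 mm of its middle line, neighbours 62 to 98 mm between centres (all of step 1 and all of step 3 and contact force between the fingers and brush above 0.8 N and angle between brush's own z axis and vertical below 0.15 rad and linear speed of brush below 0.03 m/s and horizontal distance between brush and steel_cup below 0.022 m and z of brush in the frame of steel_cup between 0.087 and 0.152 m and contact force between brush and steel_cup below 0.05 N); the arm keeps its last pose, push and grip.
It fails at once if the steel cup is shifted more than 25 mm (distance of steel_cup from where it was at the start of the episode above 0.025 m).
It fails at once if the brass jigger is shifted more than 25 mm (distance of jigger_brass from where it was at the start of the episode above 0.025 m).
It fails at once if the lemon is shifted more than 30 mm (distance of lemon from where it was at the start of the episode above 0.03 m).
It fails at once if the olive jar is shifted more than 30 mm (distance of olive_jar from where it was at the start of the episode above 0.03 m).
It fails at once if the muddler is shifted more than 30 mm (distance of muddler from where it was at the start of the episode above 0.03 m).
It also fails if it takes over 64 s, if anything falls off the work surface, if the arm or the gripper's body presses on something with over 40 N, if the wrist force passes 120 N, or if a joint passes its speed limit or range.

### The arm

A 7-joint arm with a two-finger parallel gripper is mounted at the origin on a cart in front of the work surface, level with it; the furniture and walls round the work are solid. World frame = base frame: x ahead of the robot, y to its left, z up, the work surface at z = 0. Lengths are in m, angles in rad, forces in N, time in s.
With the tool pointing down it reaches from about 0.4 to 0.875 m from the base axis. Payload 4.4 kg.
Tool frame: the origin (TCP) lies on the centre line of the jaws, within the pads' length; the fingertips stand 11 mm ahead of it and the grasp point (between the pads) lies 8 mm behind it (manip.finger_overhang is the distance from the TCP to the fingertips, in m); z points along the fingers, y is the line along which they close (so a half turn about z gives the same grasp; the last joint's range is limited). The gripper opens to 85 mm and grips with 20 to 120 N. Pads are 22 mm wide; open, the fingers measure 114 mm over their backs; the gripper's body (76 mm by 85 mm) begins 54 mm behind the grasp point. The pads swing forward as they close: fully open they stand 13 mm farther back than shut.
Start: joints at [-1.23, 0.628, 0.038, 1.517, -0.027, 0.996, -0.02], TCP at [0.257, 0.597, 0.242] pointing down, gripper open.
Joint ranges: [-3.06, 3.06], [-0.37, 2.12], [-1.25, 1.32], [0.18, 2.47], [-1.1, 4.24], [0.23, 1.98], [-2.94, 2.94]. Speed limits (rad/s): [2.57, 2.57, 3.14, 3.14, 3.14, 3.14, 3.14].

### API

Orientations are given as a rotation vector (axis times angle).
In Python, from station import manip gives the robot as it stands. Calls block until the motion is done:
- manip.move_ptp(position, orientation): joint-space move of the TCP to a pose.
- manip.line_to(position, rot=None, vel=0.15): straight line of the TCP; rot=None keeps the orientation; vel is the mean speed in m/s.
- manip.move_joints(angles): joint-space move.
- manip.gripper_to(opening, force=None): finger opening in m; force is the grip in N (None keeps the last); returns when the fingers have stopped.
- manip.sleep(seconds).
- manip.inverse_kinematics(position, orientation): joint angles nearest the present ones, or None.
- manip.get_state(): the state.
- manip.capture(name): name is "scene" or "top"; returns a dict with "color" (420x560x3 uint8, blue, green, red), "z_map" (420x560 float32, m along the optical axis (not along the pixel's ray), 0 where there is no reading), "vfov" (degrees; the focal length in pixels is half the picture's height over the tangent of half this angle, whatever the lens; pixels are square), "cx", "cy" (the principal point, pixels), "k1" (the pictures are not rectified: a ray, as slopes to the right and down, at radius r is drawn at 1 + k1 r^2 times it, then the intrinsics apply), "R" (3x3) and "t" (3): a world point X has camera coordinates R X + t. Camera axes: x right, y down, z forward; pixel columns grow to the right and rows downward; lengths in m; the calibration is good to about 2 mm. A picture is of the moment at which its call begins.
A pose or a line that the arm cannot do raises manip.Unreachable and nothing moves.
- manip.job_done(): hands the job in; it is judged then, once.
The state is a dict: "time_s": time; "joint_positions": joint angles; "dq": joint speeds; "joint_torque": joint torques, N m; "eef_pos": TCP position; "tcp_rot": TCP orientation; "force": force on the tool from outside, world axes, zero at the start; "wrist_torque": the same for the moment, N m; "opening": finger opening in m; "grip_force": force on a finger pad.
Only numpy, scipy, OpenCV 4.12 (cv2) and the standard library are available. Lean on these libraries where they do the work, as an engineer would, in place of code of your own. Each camera call takes 0.05 s, during which the arm holds its last target. There are 200 camera calls.

## Working session

There is one attempt and no reset: what is moved stays moved. The work goes in short steps, each a Python script; the robot and the scene stay as the last script left them, time stands still between calls to the robot, and variables do not carry over. Pictures are saved under pics/ and viewed, at most 10 in all, crops included, and the job is handed in when it is done.

```bash
mkdir -p pics; ls
cat > h.py <<'E'
import numpy as np, cv2
from station import manip
def cap(n,f):
    c=manip.capture(n); cv2.imwrite('pics/'+f+'.png',c['color']); np.savez('pics/'+f+'.npz',**c); return c
def load(f): return dict(np.load('pics/'+f+'.npz'))
def ray(c,u,v):
    h=c['color'].shape[0]; f=h/2/np.tan(np.radians(float(c['vfov']))/2)
    d=np.array([(u-c['cx'])/f,(v-c['cy'])/f],float); s=d.copy(); k=float(c['k1'])
    for _ in range(30): s=d/(1+k*(s@s))
    R=c['R']; return -R.T@c['t'], R.T@np.array([s[0],s[1],1.])
def onz(c,u,v,z):
    o,d=ray(c,u,v); return o+d*(z-o[2])/d[2]
def cloud(c):
    h,w=c['z_map'].shape; f=h/2/np.tan(np.radians(float(c['vfov']))/2)
    u,v=np.meshgrid(np.arange(w),np.arange(h)); d=np.stack([(u-c['cx'])/f,(v-c['cy'])/f],-1); s=d.copy()
    for _ in range(30): s=d/(1+float(c['k1'])*(s**2).sum(-1,keepdims=True))
    z=c['z_map']; P=np.dstack([s*z[...,None],z]); X=(P-c['t'])@c['R']; X[z==0]=np.nan; return X
E
python3 - <<'E'
from h import *
for n in('scene','top'):
    c=cap(n,n+'0'); print(n,c['vfov'],c['cx'],c['cy'],c['k1'],'cam',-c['R'].T@c['t'],'axis',c['R'][2],(c['z_map']==0).mean())
s=manip.get_state(); print(s['eef_pos'],s['tcp_rot'],s['opening'],s['time_s'])
a=load('scene0')['color'];b=load('top0')['color']
cv2.imwrite('pics/both.png',cv2.resize(np.vstack([a,b]),None,fx=1,fy=1)[:,:])
E
```

```text
pics
scene 48.5317961495443 281.36563393703926 204.50627611263843 -0.054301298300476884 cam [-0.16890969 -0.3846279   1.15399802] axis [ 0.52558122  0.34398574 -0.77809909] 0.003958333333333334
top 47.70360087679272 271.23011615030896 206.36442176147543 -0.09434901842854534 cam [0.37909071 0.07193295 1.15529521] axis [ 0.16778701  0.01654231 -0.98568447] 0.0039880952380952385
[0.25694556 0.59647416 0.2414772 ] [-6.34478874e-01 -3.07652232e+00  2.62219853e-03] 0.08513671133015839 0.1
```

View pics/scene0.png

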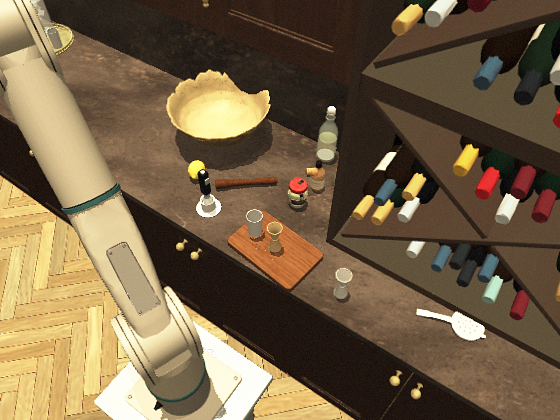

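View pics/top0.png

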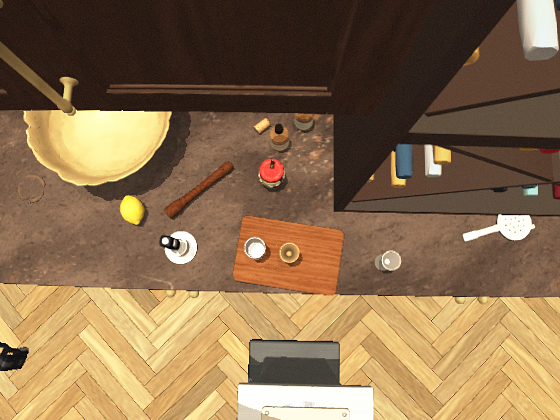

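The scene view shows the cup at (255,225), the brass jigger at (275,237), the loose jigger at (342,284) and the brush at (206,190). The top view shows the board centred at (289,255), cup at (256,248), brass jigger at (289,253), steel jigger at (388,261), holder at (180,247), lemon, muddler and jar. Next I'll measure from both depth maps and crops.

Run:
```python
from h import *
for n in('scene0','top0'):
    c=load(n); X=cloud(c); im=c['color']; Z=X[...,2]
    print(n)
    # board mask by colour
    hsv=cv2.cvtColor(im,cv2.COLOR_BGR2HSV)
    m=((hsv[...,0]<14)&(hsv[...,1]>120)&(hsv[...,2]>90)).astype(np.uint8)
    m&=(np.nan_to_num(np.abs(X[...,0]-.5)<.25)&np.nan_to_num(np.abs(X[...,1])<.2)).astype(np.uint8)
    m&=(np.abs(Z-.018)<.01).astype(np.uint8)
    l,L,st,ce=cv2.connectedComponentsWithStats(cv2.morphologyEx(m,cv2.MORPH_CLOSE,np.ones((7,7))))
    k=1+np.argmax(st[1:,4]); cs,_=cv2.findContours((L==k).astype(np.uint8),0,1)
    cont=max(cs,key=cv2.contourArea); P=np.array([onz(c,u,v,.018) for u,v in cont[:,0]])
    r=cv2.minAreaRect(P[:,:2].astype(np.float32)); print('board',r,'z med',np.nanmedian(Z[L==k]))
    # objects
    o=((Z>.03)&(Z<.25)&(X[...,0]>.3)&(X[...,0]<.75)&(np.abs(X[...,1])<.4)).astype(np.uint8)
    l,L,st,ce=cv2.connectedComponentsWithStats(o)
    for k in range(1,l):
        if st[k,4]<40: continue
        p=X[L==k]; zt=np.percentile(p[:,2],98); q=p[p[:,2]>zt-.008]
        print(st[k],'ztop %.3f'%zt,'topmean',q.mean(0).round(3),'bbox',p.min(0).round(3),p.max(0).round(3))
    f=np.nanmedian(Z[(X[...,0]>.4)&(X[...,0]<.6)&(np.abs(X[...,1])<.3)]);print('table',f)
a=load('scene0')['color'][150:310,180:370];b=load('top0')['color'][200:290,150:420]
cv2.imwrite('pics/c1.png',np.vstack([cv2.resize(a,(0,0),fx=2,fy=2)[:, :380].copy() if 0 else cv2.copyMakeBorder(cv2.resize(a,None,fx=1.8,fy=1.8),0,0,0,800-342,cv2.BORDER_CONSTANT),cv2.resize(b,(800,267))]))
```

```text
scene0
board ((0.4554055631160736, 0.04506712406873703), (0.2494027018547058, 0.16013579070568085), 82.2009048461914) z med 0.018108795934435862
[213 127  41  19 287] ztop 0.134 topmean [0.678 0.356 0.13 ] bbox [0.624 0.326 0.043] [0.75 0.4  0.14]
[ 327  150  137  144 9722] ztop 0.246 topmean [ 0.642 -0.242  0.244] bbox [ 0.561 -0.4    0.03 ] [ 0.75  -0.062  0.25 ]
[310 160  16  27 284] ztop 0.116 topmean [0.739 0.074 0.114] bbox [0.713 0.048 0.03 ] [0.749 0.095 0.118]
[197 169  18  39 408] ztop 0.168 topmean [0.467 0.306 0.166] bbox [0.445 0.284 0.03 ] [0.493 0.33  0.172]
[288 178  20  26 432] ztop 0.090 topmean [0.645 0.089 0.087] bbox [0.613 0.059 0.03 ] [0.675 0.119 0.095]
[246 210  17  26 352] ztop 0.102 topmean [0.467 0.124 0.098] bbox [0.442 0.098 0.03 ] [0.489 0.147 0.105]
[267 222  15  28 296] ztop 0.113 topmean [0.459 0.049 0.111] bbox [0.434 0.024 0.03 ] [0.477 0.067 0.116]
[336 268  16  24 262] ztop 0.096 topmean [ 0.448 -0.181  0.092] bbox [ 0.424 -0.203  0.03 ] [ 0.465 -0.162  0.098]
table 0.0316240126844728
top0
board ((0.455963134765625, 0.04700598120689392), (0.24977
[... 382 characters left out ...]
52 0.03 ] [0.75  0.098 0.118]
[259 159  26  29 599] ztop 0.091 topmean [0.646 0.092 0.087] bbox [0.616 0.062 0.03 ] [0.673 0.122 0.092]
[164 200  18  15  76] ztop 0.035 topmean [0.56  0.33  0.032] bbox [0.546 0.309 0.03 ] [0.581 0.349 0.036]
[159 236  29  20 403] ztop 0.169 topmean [0.468 0.31  0.166] bbox [0.447 0.288 0.03 ] [0.49  0.329 0.171]
[245 237  21  22 160] ztop 0.104 topmean [0.466 0.125 0.1  ] bbox [0.442 0.101 0.031] [0.489 0.146 0.105]
[280 243  19  20 299] ztop 0.115 topmean [0.456 0.049 0.112] bbox [0.434 0.028 0.065] [0.476 0.068 0.118]
[379 251  22  19 295] ztop 0.098 topmean [ 0.444 -0.184  0.094] bbox [ 0.425 -0.201  0.03 ] [ 0.465 -0.16   0.1  ]
table 0.03316795564655148
```

View pics/c1.png

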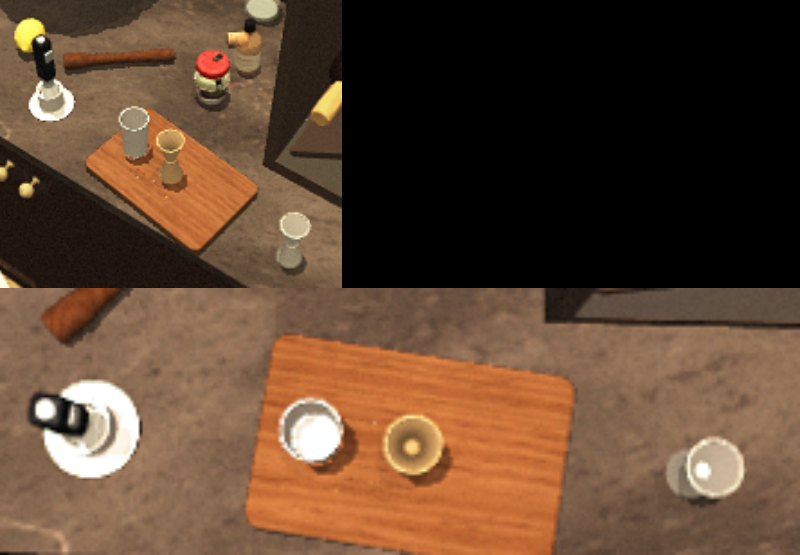

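The measurements agree between views: board centre (0.456,0.046), cup (0.466,0.124), brass jigger (0.455,0.047), loose jigger (0.445,-0.182) and brush (0.468,0.308). The crop shows upright things and a grey button patch on the handle at (47,57). I need the yaw of the handle.

Run:
```python
from h import *
for n in('scene0','top0'):
    c=load(n);X=cloud(c);Z=X[...,2]
    m=(np.hypot(X[...,0]-.468,X[...,1]-.308)<.03)&(Z>.085)&(Z<.18)
    p=X[m];print(n,len(p),'z',p[:,2].max())
    for lo,hi in((.09,.11),(.115,.123),(.123,.149),(.15,.162),(.162,.18)):
        q=p[(p[:,2]>lo)&(p[:,2]<hi)]
        if len(q): print(lo,len(q),q.min(0).round(4),q.max(0).round(4),'minrect',[np.round(v,4) for v in cv2.minAreaRect((q[:,:2]*1000).astype(np.float32))])
    # grey pixels on handle sides
    v,u=np.where(m&(Z<.16))
    col=c['color'][v,u].max(1); s=col>90
    print('bright',[(int(a),int(b),*X[b,a].round(3),int(k)) for a,b,k in zip(u[s],v[s],col[s])][:30])
a=load('scene0')['color'][160:220,180:235];b=load('top0')['color'][225:270,150:205]
r=lambda i:cv2.convertScaleAbs(cv2.resize(i,None,fx=7,fy=7,interpolation=cv2.INTER_CUBIC),alpha=1.6,beta=20)
A=r(a);B=r(b);B=cv2.copyMakeBorder(B,0,A.shape[0]-B.shape[0],0,0,cv2.BORDER_CONSTANT)
cv2.imwrite('pics/c2.png',np.hstack([A,B]))
```

```text
scene0 237 z 0.17219092845752007
0.09 48 [0.4552 0.2922 0.09  ] [0.4781 0.3194 0.1097] minrect [array([462.7656, 302.886 ]), array([15.1394, 30.1553]), np.float64(38.3798)]
0.115 13 [0.4557 0.2945 0.1157] [0.4773 0.3179 0.1223] minrect [array([462.8887, 303.343 ]), array([13.4231, 28.9792]), np.float64(39.5336)]
0.123 67 [0.4548 0.2889 0.1244] [0.4774 0.325  0.1482] minrect [array([461.8027, 304.752 ]), array([20.2518, 35.1187]), np.float64(26.2723)]
0.15 32 [0.4548 0.2913 0.1509] [0.4787 0.3226 0.1617] minrect [array([466.9661, 306.9394]), array([31.1088, 23.8747]), np.float64(88.6976)]
0.162 51 [0.4532 0.2935 0.1628] [0.4797 0.3191 0.1722] minrect [array([467.2334, 305.4115]), array([26.312 , 25.2005]), np.float64(79.3164)]
bright [(197, 173, np.float64(0.461), np.float64(0.323), np.float64(0.159), 158), (207, 178, np.float64(0.471), np.float64(0.294), np.float64(0.147), 190), (208, 178, np.float64(0.473), np.float64(0.292), np.float64(0.146), 250), (205, 179, np.float64(0.464), np.float64(0.296), np.float64(0.148), 104), (206, 179, np.float64(0.466), np.float64(0.295), np.float64(
[... 3733 characters left out ...]
oat64(0.318), np.float64(0.146), 95), (165, 247, np.float64(0.456), np.float64(0.312), np.float64(0.154), 151), (166, 248, np.float64(0.457), np.float64(0.318), np.float64(0.12), 255), (167, 248, np.float64(0.457), np.float64(0.314), np.float64(0.127), 199), (168, 248, np.float64(0.457), np.float64(0.312), np.float64(0.127), 94), (168, 249, np.float64(0.456), np.float64(0.317), np.float64(0.105), 247), (169, 249, np.float64(0.456), np.float64(0.315), np.float64(0.104), 239), (170, 249, np.float64(0.456), np.float64(0.312), np.float64(0.109), 200), (171, 249, np.float64(0.456), np.float64(0.309), np.float64(0.109), 93), (174, 250, np.float64(0.455), np.float64(0.307), np.float64(0.089), 148)]
```

View pics/c2.png

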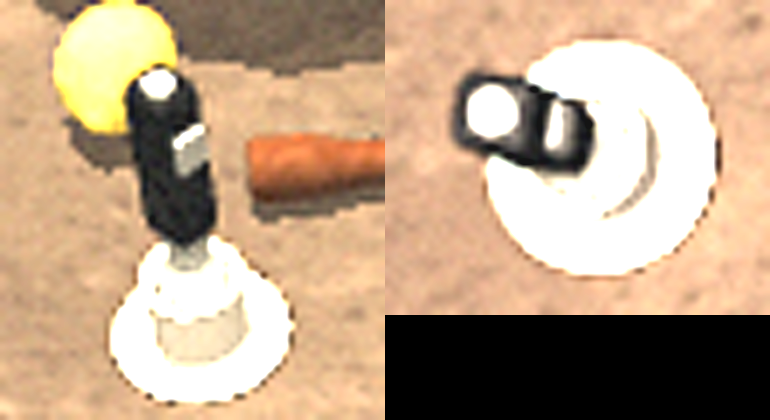

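Left crop: the button is on the near-right face at (190,148). Right crop: the button is on the handle's right (−y) face at (557,125), and the handle's edges tilt about 8°, like the board's. I'll fit the face lines, check IK and start with the jigger.

```bash
cat >> h.py <<'E'
from scipy.spatial.transform import Rotation as Ro
U=np.array([.134,.991,0]); V=np.array([.991,-.134,0])   # board length / width directions
def down(d):
    d=np.array(d,float); d/=np.linalg.norm(d); z=np.array([0,0,-1.]); return Ro.from_matrix(np.c_[np.cross(d,z),d,z]).as_rotvec()
def best(p,d):
    c=[(manip.inverse_kinematics(p,down(s*np.array(d))),s) for s in(1,-1)]
    j=manip.get_state()['joint_positions']; c=[(np.abs(np.array(q)-j).max(),s) for q,s in c if q is not None]
    return min(c) if c else None
E
python3 - <<'E'
from h import *
P=np.vstack([(lambda X:X[(np.hypot(X[...,0]-.468,X[...,1]-.308)<.03)&(X[...,2]>.085)&(X[...,2]<.165)])(cloud(load(n))) for n in('scene0','top0')])
low=P[(P[:,2]<.12)|(P[:,2]>.15)]
a=low[(low[:,0]>.461)&(low[:,1]<.301)]; b=low[(low[:,1]>.300)&(low[:,0]<.461)]
fa=np.polyfit(a[:,0],a[:,1],1); fb=np.polyfit(b[:,1],b[:,0],1)
print('y-face slope dy/dx',fa[0],len(a),'y at .468',np.polyval(fa,.468),'x-face dx/dy',fb[0],len(b),'x at .308',np.polyval(fb,.308))
for n,p,d in(('jig',(.4445,-.181,.064),V),('jigup',(.4445,-.181,.2),V),('place',(.4447,-.0305,.083),V),('brush',(.468,.308,.128),U),('brush2',(.468,.308,.188),V),('cup',(.466,.124,.32),V)):
    print(n,best(p,d),[np.round(manip.inverse_kinematics(p,down(s*d)),2) if manip.inverse_kinematics(p,down(s*d)) is not None else None for s in(1,-1)])
E
```

```text
y-face slope dy/dx -0.013862975289787208 93 y at .468 0.29684725009093005 x-face dx/dy 0.06822522162452031 82 x at .308 0.45768407483451545
jig (np.float64(1.4890363802522697), 1) [array([ 0.26,  0.7 ,  0.1 ,  2.13, -0.21,  0.32,  0.4 ]), array([ 0.85,  0.84, -0.81,  2.11,  1.05,  0.67,  2.31])]
jigup (np.float64(1.1024125210084337), 1) [array([-0.13,  0.53,  0.67,  2.04, -0.49,  0.73,  0.71]), array([-0.37,  0.73,  1.15,  2.04, -0.85,  0.95, -2.03])]
place (np.float64(1.116369276402826), 1) [array([-0.11,  0.64,  0.17,  2.21, -0.34,  0.31,  0.22]), array([ 0.26,  0.66, -0.37,  2.2 ,  0.62,  0.39,  2.38])]
brush (np.float64(0.7834017371809435), 1) [array([-0.61,  0.65, -0.04,  1.88,  0.04,  0.61,  0.76]), array([-1.05,  0.76,  0.68,  1.89, -0.69,  0.74, -1.68])]
brush2 (np.float64(0.4869581107105201), 1) [array([-0.85,  0.59,  0.33,  1.84, -0.27,  0.76, -0.51]), array([-0.34,  0.6 , -0.45,  1.82,  0.35,  0.8 ,  2.04])]
cup (np.float64(0.5470792951987149), 1) [array([-0.68,  0.32,  0.49,  1.87, -0.18,  0.99, -0.25]), array([-0.07,  0.31, -0.33,  1.86,  0.12,  1.  ,  2.56])]
```

Run:
```python
from h import *
J=np.array([.4445,-.1815,0]); T=np.array([.4447,-.0305,.018]); r=down(V)
g=lambda p,z:[p[0],p[1],p[2]+z]
manip.move_ptp([.42,.2,.36],r)
manip.move_ptp(g(J,.20),r)
manip.line_to(g(J,.064),vel=.12)
manip.gripper_to(.03,25)
s=manip.get_state();print(s['opening'],s['grip_force'],s['time_s'],s['eef_pos'])
manip.line_to(g(J,.20),vel=.2)
cap('top','h1');cap('scene','h1s')
manip.line_to(g(T,.18),vel=.2)
manip.sleep(.3);s0=manip.get_state()['force'];print(s0,manip.get_state()['opening'])
manip.line_to(g(T,.075),vel=.1)
manip.sleep(.2);print(manip.get_state()['force'],manip.get_state()['eef_pos'],manip.get_state()['time_s'])
c=load('h1');X=cloud(c);m=(np.abs(X[...,0]-.4445)<.04)&(np.abs(X[...,1]+.1815)<.03)&(X[...,2]>.1)&(X[...,2]<.235)
p=cloud(load('h1s'));p=p[(np.abs(p[...,0]-.4445)<.03)&(np.abs(p[...,1]+.1815)<.03)&(p[...,2]>.1)&(p[...,2]<.19)]
print('held',p.min(0),p.max(0))
```

```text
0.04176667930368637 24.910388170465012 5.025 [ 0.44476946 -0.18149823  0.06439379]
[ 0.79716896  0.22799783 -1.05239251] 0.04149642296567619
[-0.00797924  0.57090877  0.00606664] [ 0.44499378 -0.03042783  0.09339499] 8.5667
held [ 0.42246447 -0.20268561  0.13072374] [ 0.45489318 -0.16581387  0.18590136]
```

Run:
```python
from h import *
for z in np.arange(.090,.0795,-.0015):
    manip.line_to([.4447,-.0305,z],vel=.05); s=manip.get_state(); print(round(z,4),s['force'].__getitem__(2),s['eef_pos'][2])
    if s['force'][2]>4: break
cap('scene','p0s');cap('top','p0t')
im=np.hstack([cv2.resize(load('p0s')['color'][180:300,210:350],None,fx=3,fy=3),cv2.resize(load('p0t')['color'][180:300,230:350],None,fx=3,fy=3)]);cv2.imwrite('pics/c3.png',im)
```

```text
0.09 -1.1033130630692543 0.08989739819391725
0.0885 -1.3141375402918982 0.08842117650309743
0.087 -0.4755553085211107 0.08691947349174506
0.0855 -0.8440357661434417 0.08540846200974506
0.084 -1.4842748562931538 0.08389781795806785
0.0825 -0.941894309741097 0.0824860357364223
0.081 14.492983547506059 0.0820753201653757
```

View pics/c3.png

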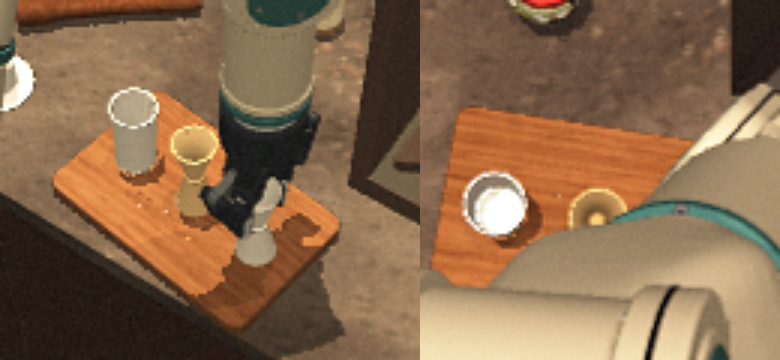

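The picture shows the gripper holding the jigger upright on the board at (258,235), with cup and brass jigger untouched. The contact height also matches. I'll release, retreat and check.

Run:
```python
from h import *
manip.line_to([.4447,-.0305,.082],vel=.05)
manip.gripper_to(.08,20); manip.line_to([.4447,-.0305,.25],vel=.2)
manip.move_ptp([.42,.25,.36],down(U+np.array([.07-.134,0,0])))
for n in('scene','top'):
    c=cap(n,'q'+n);X=cloud(c);Z=X[...,2]
    o=((Z>.03)&(Z<.13)&(X[...,0]>.38)&(X[...,0]<.55)&(X[...,1]>-.1)&(X[...,1]<.17)).astype(np.uint8)
    l,L,st,ce=cv2.connectedComponentsWithStats(o)
    for k in range(1,l):
        if st[k,4]<40: continue
        p=X[L==k]; q=p[p[:,2]>np.percentile(p[:,2],98)-.015]; print(n,st[k],p[:,2].max().round(3),'mid',((q.min(0)+q.max(0))/2).round(4))
print(manip.get_state()['time_s'])
cv2.imwrite('pics/c4.png',np.vstack([load('qscene')['color'][60:340],load('qtop')['color'][120:320]]))
```

```text
scene [246 210  17  26 352] 0.109 mid [0.4643 0.1226 0.0979]
scene [267 222  16  28 298] 0.117 mid [0.4549 0.0471 0.1078]
scene [288 238  16  28 303] 0.117 mid [ 0.4426 -0.0309  0.1082]
top [245 237  21  22 162] 0.105 mid [0.4651 0.1234 0.0967]
top [280 243  19  20 298] 0.117 mid [0.4551 0.0478 0.1087]
top [315 249  20  20 310] 0.116 mid [ 0.4437 -0.0301  0.108 ]
13.3833
```

View pics/c4.png

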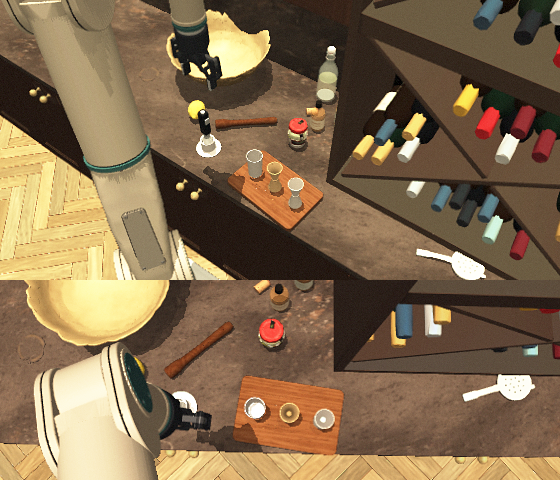

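The row is good: 78 mm spacing, cup and brass jigger unmoved, and the picture shows three in line at (256,408), (289,413), (324,419). Now for the brush.

Run:
```python
from h import *
B=[.469,.309]; d=np.array([.07,1,0]); r=down(d)
manip.move_ptp([*B,.28],r); manip.line_to([*B,.129],vel=.1)
manip.gripper_to(.018,30); manip.sleep(.2)
s=manip.get_state();print(s['opening'],s['grip_force'],s['force'],s['eef_pos'],s['time_s'])
f0=s['force'][2]
for z in (.150,.175,.187,.189,.190,.191,.192,.193):
    manip.line_to([*B,z],vel=.06); s=manip.get_state(); print(z,s['eef_pos'][2],s['force'][2],s['opening'])
    if z>.188 and s['force'][2]-f0<-3.0: break
cap('scene','b1'); p=cloud(load('b1'))
p=p[(np.hypot(p[...,0]-.469,p[...,1]-.309)<.035)&(p[...,2]>.04)]; h,_=np.histogram(p[:,2],np.arange(.04,.26,.01));print(h)
im=cv2.resize(load('b1')['color'][130:230,160:260],None,fx=5,fy=5);cv2.imwrite('pics/c5.png',im)
print(s['time_s'])
```

```text
0.025703882730391855 32.423484697937965 [0.17473808 0.86315581 5.34363766] [0.46932419 0.30958779 0.12956559] 16.2917
0.15 0.1503286950110559 0.28001222387581914 0.02547538829077147
0.175 0.1754742293287461 1.1341130548210745 0.025802558540879195
0.187 0.187515560546489 0.15840858073376698 0.025333589388169195
0.189 0.18911521163750364 0.9270929255225154 0.025844296798185482
[56 35 19  9  7  7 10  5  8 11 22 25 26 19 23 40 37 27 56 29 48]
17.9583
```

View pics/c5.png

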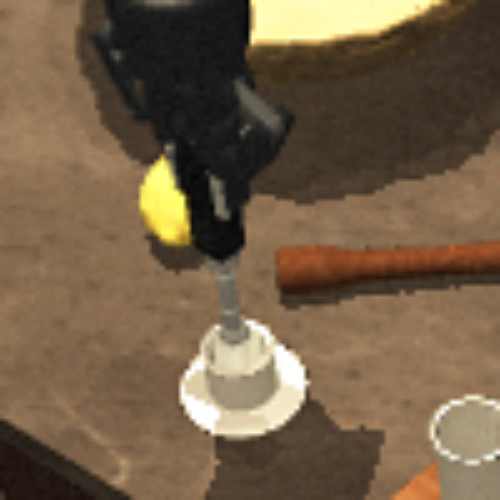

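The picture shows the handle raised with the rod exposed at (228,290), still seated in the holder. The early break was caused by a biased force baseline, so I'll keep going up until the force shows the brush's weight.

Run:
```python
from h import *
B=[.469,.309]
def F():
    return np.mean([(manip.sleep(.02),manip.get_state()['force'][2])[1] for _ in range(8)])
print('at',manip.get_state()['eef_pos'][2],F())
for z in (.190,.1905,.191,.1915,.192,.193):
    manip.line_to([*B,z],vel=.03); f=F(); print(z,manip.get_state()['eef_pos'][2],f)
    if f<-2.5: break
```

```text
at 0.18908969750492455 0.2560384102363885
0.19 0.1897025749049394 -2.784058517606516
```

Run:
```python
from h import *
B=[.469,.309]
manip.gripper_to(.08,20); manip.sleep(.3); manip.line_to([*B,.29],vel=.15)
manip.move_ptp([.46,.18,.40],down([1,-.07,0]))
for n in('scene','top'):
    c=cap(n,'r'+n);X=cloud(c);Z=X[...,2]
    p=X[(np.hypot(X[...,0]-.469,X[...,1]-.309)<.035)&(Z>.13)&(Z<.25)]; 
    if len(p): t=p[p[:,2]>p[:,2].max()-.01]; print(n,len(p),np.percentile(p[:,2],98),'top mid',((t.min(0)+t.max(0))/2).round(4),'all',p.min(0).round(4),p.max(0).round(4))
print(manip.get_state()['time_s'])
cv2.imwrite('pics/c6.png',np.hstack([cv2.resize(load('rscene')['color'][130:230,160:240],None,fx=5,fy=5),cv2.resize(load('rtop')['color'][200:300,140:220],None,fx=5,fy=5)]))
```

```text
scene 285 0.2279022328563426 top mid [0.4667 0.3054 0.225 ] all [0.4535 0.2891 0.1305] [0.4789 0.3236 0.2297]
21.45
```

View pics/c6.png

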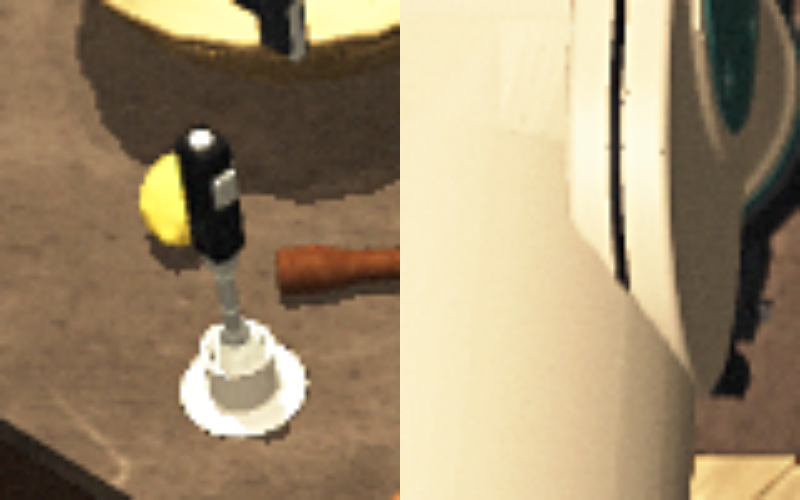

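The handle top rose from 0.168 to 0.228, so it is at the second stop, and the crop shows it upright in the holder with the button out at (225,187). Now I'll regrip on the plain faces.

Run:
```python
from h import *
B=[.468,.309]; d=np.array([1,-.07,0]); r=down(d)
manip.move_ptp([*B,.31],r); manip.line_to([*B,.185],vel=.1)
manip.gripper_to(.015,40); manip.sleep(.2); s=manip.get_state();print(s['opening'],s['grip_force'],s['force'],s['eef_pos'])
z0=s['eef_pos'][2]
manip.line_to([*B,.355],vel=.12); manip.sleep(.2); s=manip.get_state();print(s['opening'],s['force'],s['eef_pos'],s['time_s'])
c=cap('scene','l1');X=cloud(c);p=X[(np.hypot(X[...,0]-.468,X[...,1]-.309)<.03)&(X[...,2]>.1)&(X[...,2]<.235)]
q=p[p[:,2]<.22];print('head',len(q),q.min(0).round(4),q.max(0).round(4))
cv2.imwrite('pics/c7.png',cv2.resize(c['color'][60:240,140:320],None,fx=3,fy=3))
```

```text
0.023494769356536625 42.167317271232605 [-1.49736964  0.36746925  2.73694472] [0.4681602  0.30907156 0.18518468]
0.023235311503615942 [ 0.06250869  0.13530029 -4.17951559] [0.46782527 0.30891141 0.35458577] 26.0333
head 124 [0.4522 0.2911 0.1728] [0.4831 0.3208 0.219 ]
```

View pics/c7.png

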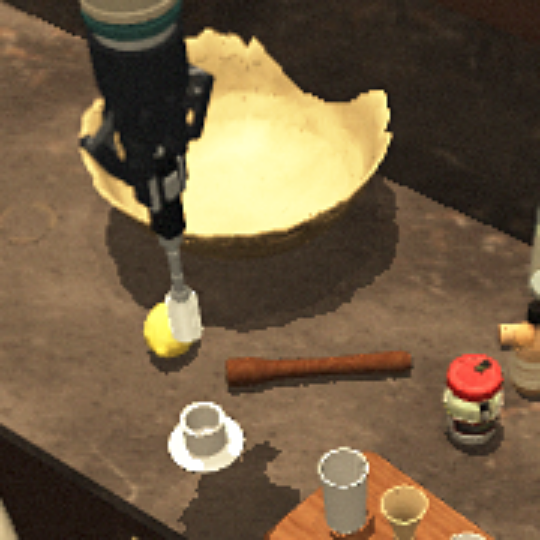

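The brush is out of the holder and hanging upright, with the head at (183,318) and its bottom at about 0.174 m. I'll carry it to the cup.

Run:
```python
from h import *
C=[.4655,.1245]
manip.line_to([*C,.355],vel=.12); manip.line_to([*C,.318],vel=.06); manip.sleep(.8)
s=manip.get_state();print(s['opening'],s['grip_force'],s['force'],s['eef_pos'],s['time_s'])
for n in('scene','top'):
    c=cap(n,'z'+n);X=cloud(c);near=np.hypot(X[...,0]-.466,X[...,1]-.124)<.035
    q=X[near&(X[...,2]>.118)&(X[...,2]<.18)]; k=X[near&(X[...,2]>.085)&(X[...,2]<.112)]
    for t,w in(('head',q),('cup',k)):
        if len(w): print(n,t,len(w),w.min(0).round(4),w.max(0).round(4),((w.min(0)+w.max(0))/2).round(4))
cv2.imwrite('pics/c8.png',cv2.resize(load('zscene')['color'][120:300,200:380],None,fx=3,fy=3))
```

```text
0.023472799456840485 41.55159294605255 [-0.47889766  0.17931344 -3.40409565] [0.46551772 0.12448296 0.31799893] 29.3417
scene head 102 [0.449  0.1074 0.1366] [0.4813 0.1339 0.1795] [0.4652 0.1207 0.1581]
scene cup 104 [0.4419 0.0987 0.0852] [0.4907 0.1454 0.1033] [0.4663 0.122  0.0942]
top cup 12 [0.4511 0.101  0.0896] [0.4734 0.1073 0.1052] [0.4622 0.1041 0.0974]
```

View pics/c8.png

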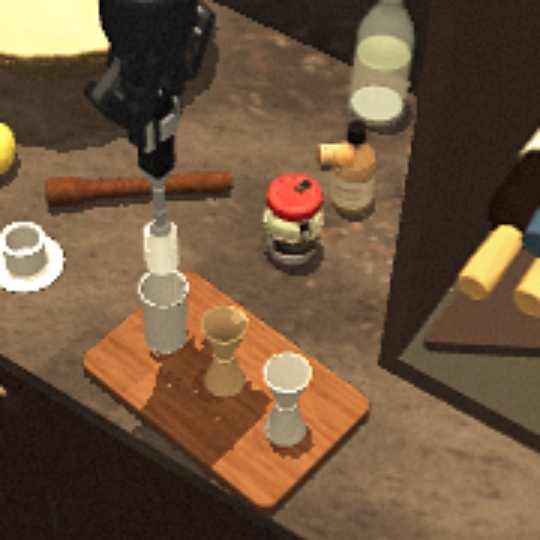

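The head, at (160,245), is centred over the cup mouth at (163,288), with its bottom about 36 mm above the rim. The row of three is standing, so I'll hand in.

```bash
python3 -c "
from station import manip
print(manip.job_done())"
```

```text
the job is handed in; nothing more can be done
None
```

I handed the job in at about 29 s on the robot's clock, but the hand-in returned no verdict; by camera the three-piece row stands at about 78 mm spacing, and the brush is held still and upright at full length, its head centred about 36 mm above the cup's rim.

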